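# Set the moulding length stop at its brass preset

## Robot

A 6-joint arm with a two-finger parallel gripper is mounted at the origin on the work surface; the furniture and walls round the work are solid. World frame = base frame: x ahead of the robot, y to its left, z up, the work surface at z = 0. Lengths are in m, angles in rad, forces in N, time in s.
With the tool pointing down it reaches from about 0.375 to 0.9 m from the base axis. Payload 3.1 kg.
Tool frame: the origin (TCP) lies between the finger pads; the fingertips stand 14 mm ahead of it and the grasp point (between the pads) lies 5 mm behind it (r.tip_reach is the distance from the TCP to the fingertips, in m); z points along the fingers, y is the line along which they close (so a half turn about z gives the same grasp; the last joint's range is limited). The gripper opens to 87 mm and grips with 3 to 60 N. Pads are 19 mm wide; open, the fingers measure 117 mm over their backs; the gripper's body (75 mm by 190 mm) begins 51 mm behind the grasp point.
Start: joints at [-1.319, 0.527, 1.433, -0, 1.181, -0.178], TCP at [0.26, -0.568, 0.237] pointing down, gripper open.
Joint ranges: [-3.08, 3.08], [-0.75, 2.2], [0.22, 2.44], [-1.43, 4.57], [0, 2.65], [-2.85, 2.85]. Speed limits (rad/s): [2.79, 2.79, 3.14, 3.14, 3.14, 3.14].

## Interface

Orientations are given as a rotation vector (axis times angle).
In Python, from cell import r gives the robot as it stands.
- The arm moves only by the shell command python3 -m pendant 'ROWS' [OPENING]. ROWS is JSON, a list that holds one entry, the list of rows, each a list of 6 numbers: the shift along the tool's x, y, z in mm, then the turn, a rotation vector about the tool's x, y, z in degrees. A call has 1 to 8 rows; each row is the pose to reach, as a shift and turn from the pose commanded when the call began, along the tool's axes at that moment; what a row does not reach only later rows make up. A row lasts 1/12 s, in which the tool goes at most 41.7 mm and 7.16 degrees, less where a joint would pass 70% of its speed; a pose out of reach is approached as far as the arm can. A call with a gripper value outside its range is refused whole. OPENING is the closure, from -1 (fully open) to 1 (shut), set as the call begins (- or left out, the last holds). The fingers move at their own pace and stop on an object; the grip force is fixed at half the most. Time passes only in rows, so rows that repeat a pose let the fingers close. It gives the time, the measured TCP pose, the force, the opening and the grip force at its end, in the units of the state.
- r.get_obs(): the state, without advancing time (a new reading comes with each control period).
- r.snapshot(name): name is "scene" or "top"; returns (picture, depth): 400x640x3 uint8, red, green, blue; 400x640 float32, m along the optical axis (not along the pixel's ray), 0 where there is no reading.
- r.camera_params(name): a dict with "K" (3x3 intrinsics, pixels), "D" ([k1, k2, p1, p2, k3] as OpenCV has them; the pictures are not rectified), "camera_from_world" (4x4, takes a point from world to camera coordinates). Camera axes: x right, y down, z forward; pixel columns grow to the right and rows downward; lengths in m; the calibration is good to about 2 mm. A picture is of the moment at which its call begins. camera_params takes no time and is no camera call.
- r.job_done(): hands the job in; it is judged then, once.
Trained networks look in the newest picture that a camera, given by its name, has taken for a name from the list of things; names that differ only in an ending like _2 or _b are one class to them, and where a whole thing is asked for, a point or a joint stands for the part that bears it (a point fixed in the world has none). Each returns a list of dicts, best first, with "confidence" (0 to 1); they miss things now and then, are a little off and sometimes report something else, mostly with a low value. They report only what shows in the picture. A call takes as long as a camera call. They do not tell look-alikes from the thing itself.
- r.boxes_of(camera, name): "extent" ([left, top, right, bottom] in pixels, round what is visible of it).
The state is a dict: "time": time; "qpos": joint angles; "joint_velocities": joint speeds; "effort": joint torques, N m; "tool_pos": TCP position; "tcp_rot": TCP orientation; "force": force on the tool from outside, world axes, zero at the start; "torque": the same for the moment, N m; "gripper_width": finger opening in m; "gripper_force": force on a finger pad.
Only numpy, scipy, OpenCV 4.12 (cv2) and the standard library are available. Lean on these libraries where they do the work, as an engineer would, in place of code of your own. Each camera call takes 0.05 s, during which the arm holds its last target. There are 200 camera calls.

## Task

Set the length stop for the next batch of frame moulding: take the red T-key from its wooden block, push it fully home in the stop's square lock and turn it clockwise (seen from above) until the lock is free, and leave it in. Then take the stop by its black grip and slide it along the rail, past the black preset if that comes first, until its ball clicks into the notch of the brass preset; finish still holding the grip there, so that the moulding can be butted against the stop. Leave the other things on the bench where they are.

Things in the scene. Friction and masses are not known exactly. Their poses are not given: they have to be found in the camera images.
- length_rail: Fixed aluminium measuring rail, 480 mm long (along its y), lying across in front of the robot, with a timber bed and small mitre guide along its front. Origin on the bench near its middle; x points away from the robot, y to the robot's left (the way the stop slides), z up. It spans x -105 to +72 mm; all of it but the carriage is at most 55 mm high.
- stop_travel (a joint): Travel of the grey stop carriage (150 mm long, top plate 56 mm above the bench) along the rail's +y, in m: 0 parked and locked at the right-hand end, 0.28 at the end stop. About 2 N of friction; passing a notch takes about 8 N, and it clicks to the middle of a notch from about 5 mm either side. While locked it cannot be slid.
- grip_foot (a point): Foot of the upright black grip on the carriage, 26 mm across the rail (x) by 30 mm along it (y) and 42 mm tall, flat sides. This point is the middle of its underside (56 mm above the bench), axes as the rail's; it lies 50 mm further along +y and 35 mm further in +x than ball_axis. It moves with the carriage.
- ball_axis (a point): Point on the carriage top right over the spring ball under its front edge (small dark screw and white witness line). The stop is in a preset's notch when this point is straight over the rib gap in the middle of that preset. Moves with the carriage.
- brass_preset: Brass index block, 26 x 30 x 14 mm with two ribs on top and a brass thumbscrew towards the robot, clamped to the front of the rail. Origin at the middle of its underside; axes as the rail's. Its notch is at its middle (y = 0 in its frame). This is the wanted preset. It lies 75 to 275 mm along the rail from ball_axis as parked.
- black_preset: The same block in black, on the same rail: another size, not wanted now. It may lie before or after the brass one. The carriage can pass over it.
- lock_plug (a joint): Angle of the brass lock plug on the carriage, rad: starts at 0 to 0.1 (locked), grows as it is turned clockwise seen from above, ends at 1.3. The carriage is free from 1.1 on. It takes about 0.1 N m and stays where it is left.
- lock_face (a point): Centre of the mouth of the lock's square socket, on the carriage top, 74 mm above the bench, 100 mm from the grip along the rail's -y and 35 mm to its +x. The socket is 10.5 mm square, 30 mm deep, straight down; its sides are parallel to the rail's axes turned clockwise by the lock angle.
- t_key: T-key standing upright in its block, about 90 g: 9 mm square steel shank, origin at the middle of its tip, z up; a round shoulder (19 mm across) 28 mm above the tip; a red crossbar 56 x 16 x 16 mm along x, its middle 63 mm above the tip. Shank sides are parallel to x and y: it fits the socket in four ways. Fully home, the shoulder sits on the lock face.
- key_block: Fixed wooden tool block 64 x 64 x 40 mm with the key standing in its middle hole (32 mm deep, 10.5 mm square; the shoulder rests on the block's top). Origin at the middle of its underside.
- tape_roll: Roll of masking tape lying flat on the bench, 94 mm across, 25 mm high; not part of the job. Origin at the middle of its underside.
- tape_measure: Yellow pocket tape measure, 30 x 70 x 54 mm, standing on the bench; not part of the job. Origin at the middle of its underside.
There are look-alikes about, which are no part of the job. What is shaped like the t_key but purple is not meant.

How it is judged:
By the outcome, as a careful person would: the job done as asked, in the order asked, and still so for the second after the job is handed in, while the arm keeps its last pose, push and grip.
It also fails if it takes over 64 s, if anything falls off the work surface, if the arm or the gripper's body presses on something with over 40 N, if the wrist force passes 120 N, or if a joint passes its speed limit or range.

## Working session

There is one attempt and no reset: what is moved stays moved. The work goes in short steps, Python scripts to look and compute and a shell command to move; the robot and the scene stay as the last step left them, time stands still between calls to the robot, and variables do not carry over. Pictures are saved under pics/ and viewed, at most 10 in all, crops included, and the job is handed in when it is done.

```bash
ls; mkdir -p pics
cat > h.py <<'E'
import numpy as np, cv2
from cell import r
from scipy.spatial.transform import Rotation as R
def cam(n):
    p=r.camera_params(n); return np.array(p["K"],float),np.array(p["D"],float),np.array(p["camera_from_world"],float)
def ray(n,uv):
    K,D,T=cam(n); q=cv2.undistortPoints(np.array([[uv]],float),K,D)[0,0]
    Ti=np.linalg.inv(T); return Ti[:3,3],Ti[:3,:3]@np.array([q[0],q[1],1.])
def onz(n,uv,z):
    o,d=ray(n,uv); return o+d*(z-o[2])/d[2]
def dep(n,uv,D):
    o,d=ray(n,uv); return o+d*D
def px(n,P):
    K,D,T=cam(n); return cv2.projectPoints(np.array(P,float).reshape(-1,3),cv2.Rodrigues(T[:3,:3])[0],T[:3,3],K,D)[0][:,0]
def delta(pos,rot=None):
    "tool-frame shift mm from current measured pose"
    o=r.get_obs(); M=R.from_rotvec(o["tcp_rot"]); return M.inv().apply(np.array(pos)-o["tool_pos"])*1000
def save(n,img): cv2.imwrite("pics/"+n+".png",cv2.cvtColor(img,cv2.COLOR_RGB2BGR))
E
python3 - <<'E'
from h import *
for n in("scene","top"):
    im,d=r.snapshot(n); save(n,im); np.savez("pics/"+n,im=im,d=d)
    print(n,np.linalg.inv(cam(n)[2])[:3].round(3).tolist())
    for k in "length_rail stop_travel grip_foot brass_preset black_preset lock_plug t_key key_block tape_roll tape_measure".split():
        print(k,[(np.round(b["extent"]).tolist(),round(b["confidence"],2)) for b in r.boxes_of(n,k)][:4])
o=r.get_obs();print(o["time"],o["tcp_rot"],o["gripper_width"])
E
```

```text
pics
scene [[-0.567, -0.603, 0.561, -0.248], [-0.823, 0.399, -0.404, 0.311], [0.02, -0.691, -0.723, 0.953]]
length_rail [([170.0, 215.0, 357.0, 324.0], 0.75)]
stop_travel []
grip_foot []
brass_preset []
black_preset [([233.0, 258.0, 247.0, 274.0], 0.6)]
lock_plug []
t_key [([371.0, 175.0, 387.0, 191.0], 0.53)]
key_block [([365.0, 182.0, 395.0, 207.0], 0.79)]
tape_roll [([385.0, 211.0, 423.0, 243.0], 0.95)]
tape_measure [([370.0, 141.0, 381.0, 159.0], 0.58)]
top [[0.013, -0.994, 0.108, 0.31], [-1.0, -0.012, 0.01, -0.178], [-0.008, -0.108, -0.994, 1.017]]
length_rail [([142.0, 156.0, 350.0, 237.0], 0.7)]
stop_travel [([280.0, 155.0, 345.0, 220.0], 0.84)]
grip_foot [([282.0, 155.0, 346.0, 223.0], 0.6)]
brass_preset [([261.0, 196.0, 276.0, 209.0], 0.47), ([442.0, 119.0, 459.0, 151.0], 0.43)]
black_preset []
lock_plug []
t_key [([381.0, 136.0, 398.0, 156.0], 0.6)]
key_block [([389.0, 182.0, 421.0, 202.0], 0.54)]
tape_roll []
tape_measure [([441.0, 120.0, 459.0, 152.0], 0.79)]
1.1 [3.06930528e+00 6.69986875e-01 1.92087595e-05] 0.08676788149984771
```

Run:
```python
from h import *
a=np.load("pics/top.npz")["im"]; b=np.load("pics/scene.npz")["im"]
save("topc",cv2.resize(a[90:290,120:480][:, :],None,fx=2.2,fy=2.2,interpolation=cv2.INTER_CUBIC))
save("scec",cv2.resize(b[110:350,140:460],None,fx=2.45,fy=2.45,interpolation=cv2.INTER_CUBIC))
```

```text
(no output)
```

View pics/topc.png

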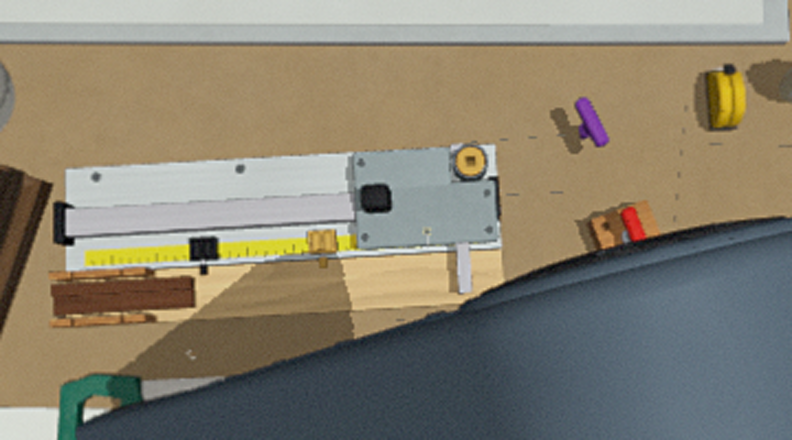

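View pics/scec.png

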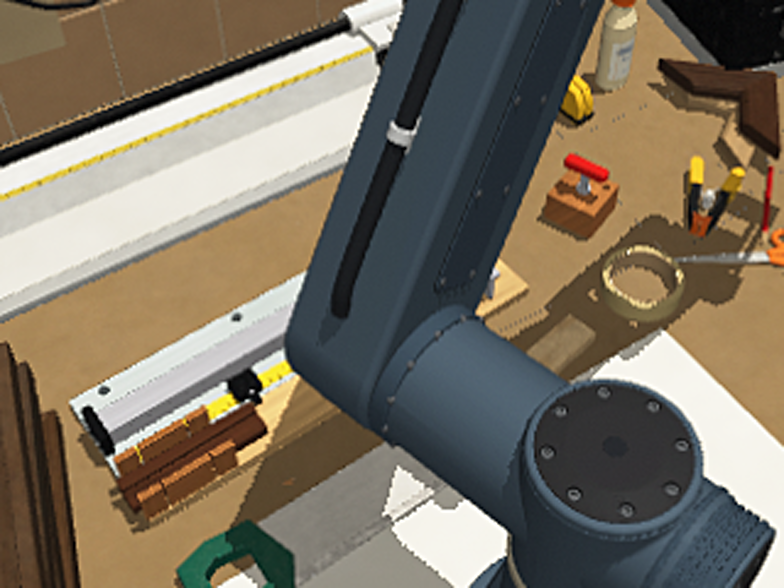

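The top view shows the rail. In full-picture pixels: lock (334,163), grip (290,180), ball screw (314,195), brass preset (266,200), which comes first, and black preset (213,203). Candidates for the key are the red T at top (407,192) / scene (379,178), and the purple T at top (389,145). I choose the red one, which stands in the wooden block.

```bash
cat >> h.py <<'E'
def hsvmask(im,lo,hi,box):
    h=cv2.cvtColor(im,cv2.COLOR_RGB2HSV); m=cv2.inRange(h,np.array(lo),np.array(hi)); k=np.zeros_like(m); l,t,rr,b=box; k[t:b,l:rr]=m[t:b,l:rr]; return k
def cloud(n,m,d):
    v,u=np.nonzero((m>0)&(d>0)); return np.array([dep(n,(a,b),d[b,a]) for a,b in zip(u,v)])
E
python3 - <<'E'
from h import *
S={n:np.load(f"pics/{n}.npz") for n in("top","scene")}
for n,box in(("top",(385,170,430,215)),("scene",(360,165,400,195))):
    m=hsvmask(S[n]["im"],(0,190,110),(5,255,255),box)
    P=cloud(n,m,S[n]["d"]); print(n,"red",len(P)); 
    if len(P)<8: continue
    zt=np.percentile(P[:,2],90); c=np.median(P,0); print(c,zt)
    v,u=np.nonzero(m); Q=np.array([onz(n,(a,b),0.08) for a,b in zip(u,v)])
    rc=cv2.minAreaRect((Q[:,:2]*1000).astype(np.float32)); print("rect@z.08",rc, Q.mean(0))
d=S["top"]["d"];
for k,(u,v,z) in dict(grip=(290.5,180,.098),lock=(333.6,163.2,.074),ball=(314,195,.056),brass=(266.4,200,.05),black=(212.7,203.2,.05),r0=(150,166.5,.02),r1=(280,160,.02),block=(402,193,.04)).items():
    print(k,onz("top",(u,v),z).round(4),dep("top",(u,v),d[int(v),int(u)]).round(4))
a=S["top"]["im"]
A=cv2.resize(a[145:220,245:350],None,fx=5,fy=5,interpolation=cv2.INTER_CUBIC)
B=cv2.resize(S["scene"]["im"][160:215,350:405],None,fx=4,fy=4,interpolation=cv2.INTER_CUBIC)
C=cv2.resize(a[170:210,380:430],None,fx=4,fy=4,interpolation=cv2.INTER_CUBIC)
o=np.zeros((600,770,3),np.uint8); o[:375,:525]=A; o[:220,530:750]=B; o[380:540,:200]=C; save("crop1",o)
E
```

```text
top red 98
[ 0.42947657 -0.3528129   0.08316769] 0.08569162556147121
rect@z.08 ((429.8692626953125, -353.8605041503906), (35.29256057739258, 14.403704643249512), 21.24172592163086) [ 0.42996336 -0.35406153  0.08      ]
scene red 93
[ 0.41899272 -0.3556329   0.07929908] 0.0825306630514826
rect@z.08 ((417.2326354980469, -353.4270935058594), (52.08057403564453, 23.199970245361328), 18.506776809692383) [ 0.41733074 -0.35476254  0.08      ]
grip [ 0.4502 -0.0901  0.098 ] [ 0.4501 -0.0902  0.0991]
lock [ 0.4943 -0.1863  0.074 ] [ 0.4999 -0.1866  0.0451]
ball [ 0.422  -0.1417  0.056 ] [ 0.4219 -0.1417  0.057 ]
brass [ 0.4095 -0.0301  0.05  ] [ 0.412  -0.0265  0.0264]
black [0.4004 0.0953 0.05  ] [0.4025 0.1015 0.0281]
r0 [0.491  0.2595 0.02  ] [0.4944 0.2677 0.0014]
r1 [ 0.5112 -0.0559  0.02  ] [ 0.5042 -0.0601  0.0544]
block [ 0.4312 -0.3491  0.04  ] [ 0.4306 -0.3483  0.045 ]
```

View pics/crop1.png

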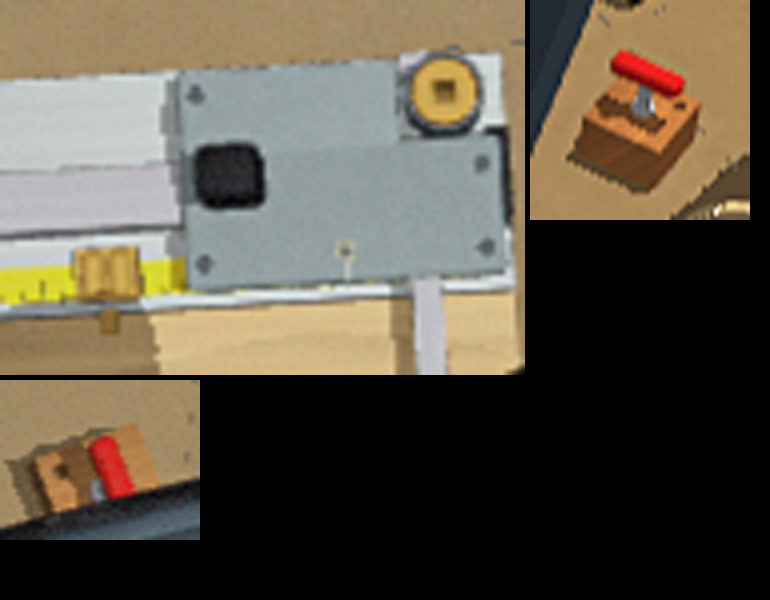

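The crop confirms the choice: a red bar on a steel shank, in the wooden block. It is at about (0.421, -0.357), with the bar at about 20° from x. Next I hover over it.

```bash
python3 -m pendant '[[[34,-18,5,0,0,1],[67,-36,11,0,0,2],[100,-54,16,0,0,3],[134,-72,21,0,0,4],[167,-89,26,0,0,4.6],[201,-107,32,0,0,4.6],[234,-125,37,0,0,4.6],[234,-125,37,0,0,4.6]]]' -1
python3 - <<'E'
from h import *
for n in("scene","top"):
    im,d=r.snapshot(n); save(n+"2",im); np.savez("pics/"+n+"2",im=im,d=d)
    print(n,r.boxes_of(n,"t_key")[:2])
n="scene"
m=hsvmask(im:=np.load("pics/scene2.npz")["im"],(0,190,110),(5,255,255),(360,165,400,195)); v,u=np.nonzero(m)
Q=np.array([onz(n,(a,b),0.075) for a,b in zip(u,v)]); print(len(u),cv2.minAreaRect((Q[:,:2]*1000).astype(np.float32)),u.min(),u.max(),v.min(),v.max())
# fit: predicted silhouette of a bar
from scipy.optimize import minimize
def sil(p):
    x,y,a=p; c=[]
    for s in(-28,28):
        for i in range(12):
            t=i*np.pi/6; l=s; w=8*np.cos(t); h=8*np.sin(t)
            c.append([x+(l*np.cos(a)-w*np.sin(a))/1e3,y+(l*np.sin(a)+w*np.cos(a))/1e3,.075+h/1e3])
    h=cv2.convexHull((px(n,c)).astype(np.float32)); return h
def cost(p):
    h=sil(p); M=np.zeros((400,640),np.float32); 
    big=np.zeros((8*40,8*50),np.uint8); cv2.fillConvexPoly(big,((h-[[355,160]]+.5)*8).astype(np.int32),1)
    s=cv2.resize(big.astype(np.float32),(50,40),interpolation=cv2.INTER_AREA); return ((s-(m[160:200,355:405]>0))**2).sum()
for a0 in(.25,.4): 
    q=minimize(cost,[.421,-.3566,a0],method="Nelder-Mead",options=dict(initial_simplex=[[.421,-.3566,a0],[.427,-.3566,a0],[.421,-.35,a0],[.421,-.3566,a0+.1]])); print(q.x,q.fun)
o=r.get_obs(); print(o["tool_pos"],o["tcp_rot"])
A=np.vstack([cv2.resize(np.load("pics/top2.npz")["im"],(480,300)),cv2.resize(np.load("pics/scene2.npz")["im"],(480,300))]); save("both2",A)
E
```

```text
time: 1.77
tool_pos: [0.4233, -0.3503, 0.1985]
tcp_rot: [-3.087, -0.554, -0.0]
force: [-0.3, -0.3, 0.4]
gripper_width: 0.087
gripper_force: 0.0
scene [{'extent': [368.6, 172.2, 390.4, 189.5], 'confidence': 0.7}, {'extent': [334.8, 157.3, 349.3, 177.4], 'confidence': 0.5}]
top [{'extent': [382.2, 136.5, 398.2, 154.6], 'confidence': 0.48}]
94 ((420.84326171875, -357.32659912109375), (52.48312759399414, 23.019994735717773), 23.025041580200195) 370 387 173 183
[ 0.42024831 -0.3579214   0.38505764] 18.291259765625
[ 0.42172941 -0.35755336  0.38492211] 18.484375
[ 0.42112388 -0.35798778  0.19987852] [3.09233497e+00 5.45848677e-01 3.54447331e-04]
```

View pics/both2.png

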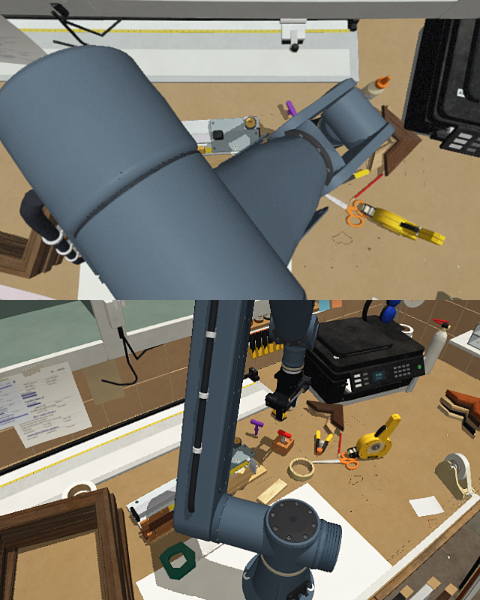

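The whole red key shows in the scene view at about (379,178), and the fit gives (0.421, -0.358) at 22°. The tool is already over it, so I go down and close.

```bash
python3 -m pendant '[[[0,0,35,0,0,-2],[0,0,70,0,0,-2],[0,0,100,0,0,-2],[0,0,118,0,0,-2],[0,0,129,0,0,-2],[0,0,129,0,0,-2]]]' -1
python3 -m pendant '[[[0,0,0,0,0,0],[0,0,0,0,0,0],[0,0,0,0,0,0],[0,0,0,0,0,0],[0,0,0,0,0,0],[0,0,0,0,0,0],[0,0,0,0,0,0],[0,0,0,0,0,0]]]' 1
```

```text
time: 2.47
tool_pos: [0.4195, -0.3575, 0.0685]
tcp_rot: [-3.081, -0.596, 0.003]
force: [0.1, 0.3, 0.7]
gripper_width: 0.0871
gripper_force: 0.0
time: 3.13
tool_pos: [0.4212, -0.3569, 0.0708]
tcp_rot: [3.083, 0.6, 0.0]
force: [1.0, -0.1, 0.5]
gripper_width: 0.0415
gripper_force: 0.0
```

```bash
python3 -m pendant '[[[0,0,0,0,0,0],[0,0,0,0,0,0],[0,0,0,0,0,0],[0,0,0,0,0,0],[0,0,0,0,0,0],[0,0,0,0,0,0],[0,0,0,0,0,0]]]' 1; python3 -c "
from h import *
for i in range(3): r.snapshot('scene'); o=r.get_obs(); print(o['tool_pos'],o['gripper_width'],o['gripper_force'],o['force'],o['qpos'])"
```

```text
time: 3.72
tool_pos: [0.4211, -0.357, 0.0705]
tcp_rot: [3.084, 0.6, 0.0]
force: [0.4, 0.7, -0.3]
gripper_width: 0.0156
gripper_force: 30.0
[ 0.42111966 -0.35703815  0.07050151] 0.01560034795321097 29.99973771682562 [ 0.67021765 -0.33514412 -1.19047334] [-9.05665392e-01  6.78401461e-01  1.74505925e+00  8.69576400e-06
  7.18057694e-01  2.80742051e-01]
[ 0.42109912 -0.35701727  0.07051941] 0.015566953259495296 29.999728379734734 [-0.39581001 -0.41670386 -0.71520293] [-9.05667180e-01  6.78354221e-01  1.74510380e+00 -3.33791828e-06
  7.18090119e-01  2.80691860e-01]
[ 0.42104936 -0.35697043  0.07048594] 0.015569097822543633 29.9995680207212 [-0.34021374 -0.94428736 -0.36837442] [-9.05666818e-01  6.78396915e-01  1.74516425e+00 -5.78061512e-05
  7.18154784e-01  2.80678302e-01]
```

```bash
python3 -m pendant '[[[0,0,-10,0,0,0],[0,0,-25,0,0,0],[0,0,-50,0,0,0],[0,0,-80,0,0,0],[0,0,-110,0,0,0],[0,0,-110,0,0,0]]]' 1
python3 - <<'E'
from h import *
o=r.get_obs();print(o["tool_pos"],o["gripper_width"],o["force"])
im,d=r.snapshot("scene"); save("s3",im)
m=hsvmask(im,(0,190,110),(5,255,255),(340,100,420,200)); print("red px",(m>0).sum(),np.argwhere(m>0).mean(0)[::-1])
n="top";S=np.load("pics/top.npz"); a=S["im"]; d=S["d"]
# brass ring centre
m=hsvmask(a,(10,110,120),(30,255,255),(322,150,346,176)); v,u=np.nonzero(m); c=cv2.minEnclosingCircle(np.c_[u,v].astype(np.float32)); print("ring",c,u.mean(),v.mean(),onz(n,c[0],.074))
m2=(cv2.cvtColor(a,cv2.COLOR_RGB2GRAY)[150:176,322:346]); print(m2[8:18,5:19])
# carriage plate by depth: z in .052-.06
P=np.zeros((400,640,3)); 
for v in range(140,230):
    for u in range(140,360): P[v,u]=dep(n,(u,v),d[v,u])
M=((P[...,2]>.0515)&(P[...,2]<.061)).astype(np.uint8); 
v,u=np.nonzero(M[:,285:348]); Q=P[v,u+285,:2]*1000; print("plate",len(Q),cv2.minAreaRect(Q.astype(np.float32)))
# front edge by grey: edge between plate and rail, fit per column
g=cv2.cvtColor(a,cv2.COLOR_RGB2GRAY).astype(float)
for nm,cols,lo,hi in(("plate front",range(288,330),194,206),("plate back",range(288,320),154,166),("rail front",range(152,250),204,220),("railback",range(155,275),155,178)):
    es=[]
    for u in cols:
        gr=np.abs(np.diff(g[lo:hi,u])); k=gr.argmax()
        w=gr[max(0,k-1):k+2]; es.append((u,lo+.5+(np.arange(max(0,k-1),max(0,k-1)+len(w))*w).sum()/w.sum()))
    es=np.array(es); z={"plate front":.056,"plate back":.056}.get(nm,.02)
    W=np.array([onz(n,e,z) for e in es]); 
    x,y=W[:,0],W[:,1]; p=np.polyfit(y,x,1)
    for _ in range(4):
        k=abs(x-np.polyval(p,y))<.002; p=np.polyfit(y[k],x[k],1)
    print(nm,k.sum(),"yaw",-np.degrees(np.arctan(p[0])),p)
E
```

```text
time: 4.37
tool_pos: [0.4234, -0.3596, 0.1868]
tcp_rot: [3.074, 0.599, 0.008]
force: [0.9, -0.9, -0.9]
gripper_width: 0.0154
gripper_force: 30.0
[ 0.42339767 -0.35958234  0.18675703] 0.015439631991077158 [ 0.8861799  -0.92932567 -0.93289486]
red px 44 [389.06818182 148.52272727]
ring ((333.4029235839844, 162.65533447265625), 6.5426859855651855) 333.24603174603175 162.86507936507937 [ 0.49552689 -0.18586549  0.074     ]
[[111 100 114 162 173 171 173 173 174 174 162 129 106 173]
 [ 96 116 167 174 175 172 171 172 172 173 177 164  98 133]
 [ 91 155 174 174 168 164 163 167 161 168 172 170 117  96]
 [ 94 165 176 173 130  93  80  79  87 157 169 174 167 102]
 [116 160 174 171 131  76  66  61  70 154 173 173 173  94]
 [113 164 173 172 145 100  97  97  91 149 172 172 173  86]
 [131 162 171 172 163 123 107 109 103 148 168 175 174 100]
 [ 99 160 172 168 163 140 137 139 137 163 171 176 180 130]
 [113 135 168 172 172 171 171 174 171 170 173 174 146 108]
 [ 92 100 149 172 176 172 174 172 172 176 174 167 132  90]]Traceback (most recent call last):
  File "<stdin>", line 12, in <module>
  File "h.py", line 12, in dep
    o,d=ray(n,uv); return o+d*D
        ~~~^^^^^^
  File "h.py", line 7, in ray
    K,D,T=cam(n); q=cv2.undistortPoints(np.array([[uv]],float),K,D)[0,0]
          ~~~^^^
  File "h.py", line 5, in cam
    p=r.camera_params(n); return np.array(p["K"],float),np.array(p["D"],float),np.array(p["camera_from_world"],float)
ValueError: time passes only in moves, steps and waits
```

```bash
sed -i 's/^def cam(n):/from functools import lru_cache\n@lru_cache\ndef cam(n):/' h.py
python3 - <<'E'
from h import *
n="top";S=np.load("pics/top.npz"); a=S["im"]; d=S["d"]
P=np.zeros((400,640,3)); 
for v in range(140,230):
    for u in range(140,360): P[v,u]=dep(n,(u,v),d[v,u])
M=((P[...,2]>.0515)&(P[...,2]<.061)).astype(np.uint8); 
v,u=np.nonzero(M[:,285:348]); Q=P[v,u+285,:2]*1000; print("plate",len(Q),cv2.minAreaRect(Q.astype(np.float32)))
g=cv2.cvtColor(a,cv2.COLOR_RGB2GRAY).astype(float)
for nm,cols,lo,hi in(("plate front",range(288,330),194,206),("plate back",range(288,320),154,166),("rail front",range(152,250),204,220),("railback",range(155,275),155,178)):
    es=[]
    for u in cols:
        gr=np.abs(np.diff(g[lo:hi,u])); k=gr.argmax()
        w=gr[max(0,k-1):k+2]; es.append((u,lo+.5+(np.arange(max(0,k-1),max(0,k-1)+len(w))*w).sum()/w.sum()))
    es=np.array(es); z={"plate front":.056,"plate back":.056}.get(nm,.02)
    W=np.array([onz(n,e,z) for e in es]); 
    x,y=W[:,0],W[:,1]; p=np.polyfit(y,x,1)
    for _ in range(4):
        k=abs(x-np.polyval(p,y))<.002; p=np.polyfit(y[k],x[k],1)
    print(nm,k.sum(),"yaw",-np.degrees(np.arctan(p[0])),p)
def cen(lo,hi,box,z):
    m=hsvmask(a,lo,hi,box); v,u=np.nonzero(m); c=cv2.minAreaRect(np.c_[u,v].astype(np.float32)); print(c,onz(n,c[0],z))
print("grip");cen((0,0,0),(180,255,45),(282,170,302,190),.098)
print("lock",onz(n,(333.2,162.8),.074))
print("ball",onz(n,(313.9,195),.056))
print("brass z",P[196:205,262:271,2].round(3).max(0),"brassxyz",np.median(P[197:204,262:271].reshape(-1,3),0))
E
```

```text
plate 2273 ((435.69989013671875, -143.38848876953125), (153.27322387695312, 141.1743927001953), 0.7003430724143982)
plate front 20 yaw -2.434318085708226 [0.04251245 0.40857553]
plate back 29 yaw 4.834233435289734 [-0.08457408  0.50027889]
rail front 41 yaw 5.787690395067277 [-0.10135924  0.39604322]
railback 111 yaw 4.076919248439685 [-0.071276    0.50996761]
grip
((290.27001953125, 179.88998413085938), (11.7379732131958, 13.01076602935791), 81.8698959350586) [ 0.45048965 -0.08958098  0.098     ]
lock [ 0.49518296 -0.18540164  0.074     ]
ball [ 0.42200468 -0.14143348  0.056     ]
brass z [0.033 0.033 0.032 0.031 0.03  0.031 0.034 0.034 0.032] brassxyz [ 0.41153684 -0.02556861  0.0299121 ]
```

Run:
```python
from h import *
im=cv2.imread("pics/s3.png"); c=cv2.resize(im[120:200,330:430],None,fx=6,fy=6,interpolation=cv2.INTER_CUBIC); cv2.imwrite("pics/s3c.png",c)
```

```text
(no output)
```

View pics/s3c.png

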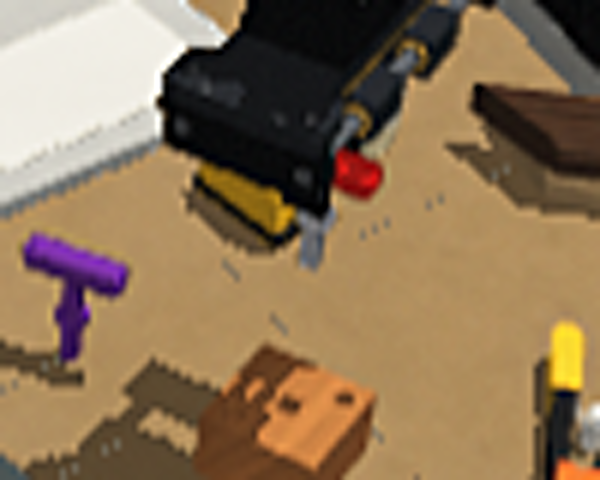

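The key is held, with its shank tip at about scene px (382,164). The purple key is still standing. I move it over the lock.

```bash
python3 -m pendant '[[[20,-20,0,0,0,4],[43,-42,3,0,0,8],[65,-65,8,0,0,12],[88,-87,12,0,0,16],[111,-109,16,0,0,20.4],[133,-131,20,0,0,20.4],[133,-131,20,0,0,20.4],[133,-131,20,0,0,20.4]]]' 1
python3 - <<'E'
from h import *
print("hole",onz("scene",(378.3,187.2),.04),"tip then",onz("scene",(381.7,164.0),.1225))
for n in("scene","top"):
    im,d=r.snapshot(n); save(n+"4",im); np.savez("pics/"+n+"4",im=im,d=d)
o=r.get_obs();print(o["tool_pos"],o["tcp_rot"],o["force"],o["qpos"])
p=px("scene",[[.495,-.1856,.074],[.495,-.1856,.1]]);q=px("top",[[.495,-.1856,.074]]);print(p,q)
S=[cv2.imread(f"pics/{n}4.png") for n in("scene","top")]
x,y=p[0].astype(int);u,v=q[0].astype(int)
print(x,y,u,v)
A=cv2.resize(S[0][y-50:y+40,x-50:x+50],None,fx=6,fy=6,interpolation=cv2.INTER_CUBIC)
B=cv2.resize(S[1],(200,125)); A[:125,:200]=B
cv2.imwrite("pics/c4.png",A)
E
```

```text
time: 5.08
tool_pos: [0.4945, -0.1835, 0.1595]
tcp_rot: [-3.139, -0.05, 0.005]
force: [0.3, -0.6, -1.2]
gripper_width: 0.0159
gripper_force: 30.0
hole [ 0.41726007 -0.35834787  0.04      ] tip then [ 0.42436398 -0.36532341  0.1225    ]
[ 0.49479004 -0.18584738  0.16012114] [-3.14105813e+00 -4.51899183e-02  1.74862099e-03] [-0.33927589 -0.07627506 -1.12246781] [-5.70642640e-01  5.08195588e-01  1.74815776e+00 -5.68652001e-04
  8.86282926e-01  9.71741767e-01]
[[314.82059797 186.13055276]
 [314.84613012 179.47191084]] [[333.28513673 162.87918064]]
314 186 333 162
```

View pics/c4.png

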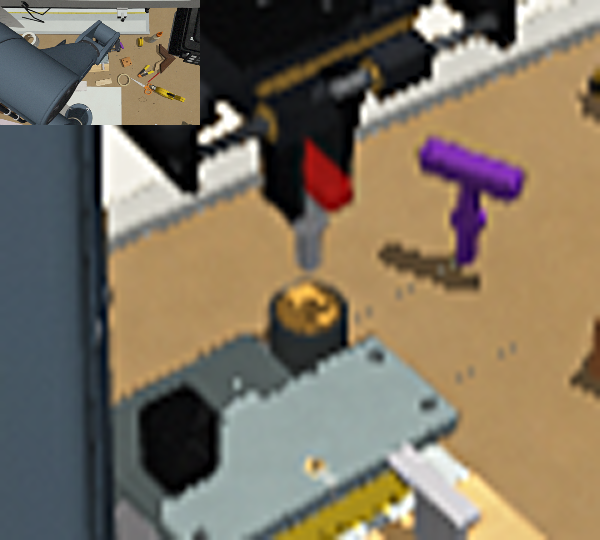

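Top view (inset): the arm hides the lock. Scene crop: the lock ring is at crop (309,307) and the key tip at (309,265). Dropped 28 mm the tip would land at (309,308), so it is close to aligned. I probe down.

```bash
python3 -m pendant '[[[0,0,15,0,0,0],[0,0,25,0,0,0],[0,0,27,0,0,0],[0,0,28,0,0,0],[0,0,29,0,0,0],[0,0,30,0,0,0],[0,0,30,0,0,0],[0,0,30,0,0,0]]]' 1
python3 - <<'E'
from h import *
for i in range(4):
    im,d=r.snapshot("scene"); o=r.get_obs();print(o["tool_pos"].round(4),o["force"].round(1),o["torque"].round(2))
save("s5",im); cv2.imwrite("pics/c5.png",cv2.resize(cv2.imread("pics/s5.png")[160:210,290:350],None,fx=10,fy=10,interpolation=cv2.INTER_CUBIC))
E
```

```text
time: 5.85
tool_pos: [0.4955, -0.1859, 0.1308]
tcp_rot: [3.141, 0.044, 0.001]
force: [0.6, -0.1, -1.2]
gripper_width: 0.0159
gripper_force: 30.0
[ 0.4955 -0.1858  0.1308] [ 0.4 -0.6 -0.7] [-0.05  0.04  0.01]
[ 0.4955 -0.1858  0.1308] [ 0.7 -0.1 -1.8] [0.03 0.03 0.02]
[ 0.4955 -0.1857  0.1308] [ 0.2  0.6 -0.6] [ 0.05  0.03 -0.  ]
[ 0.4954 -0.1857  0.1307] [-0.3 -0.5  0.1] [ 0.02 -0.01  0.02]
```

View pics/c5.png

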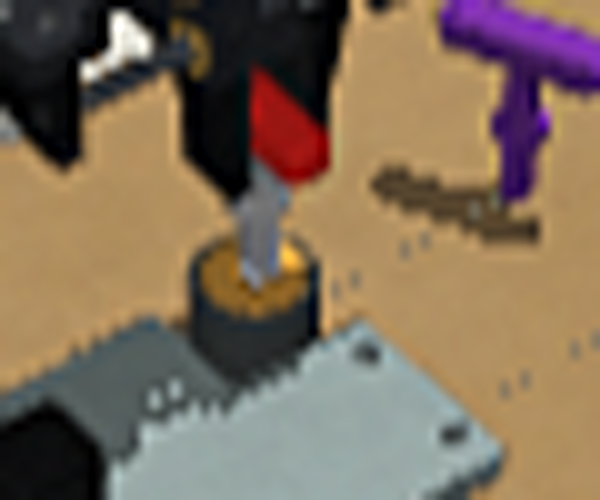

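The tip is at crop (259,282) against the ring centre at (255,273). It is already at face height with no force, so it may be entering. I continue gently.

```bash
python3 -m pendant '[[[0,0,1,0,0,0],[0,0,2,0,0,0],[0,0,3,0,0,0],[0,0,4,0,0,0],[0,0,4,0,0,0],[0,0,4,0,0,0]]]' 1; python3 -c "
from h import *
for i in range(4):
    r.snapshot('scene'); o=r.get_obs();print(o['tool_pos'].round(4),o['force'].round(1),o['torque'].round(2),o['gripper_width'])"
```

```text
time: 6.55
tool_pos: [0.4952, -0.1854, 0.1263]
tcp_rot: [-3.141, -0.044, 0.0]
force: [0.7, 1.3, -1.0]
gripper_width: 0.0157
gripper_force: 30.0
[ 0.4952 -0.1854  0.1263] [ 0.7  1.6 -0.9] [ 0.3  -0.14  0.04] 0.015293771876781225
[ 0.4952 -0.1854  0.1263] [ 0.2  0.8 -1.2] [ 0.26 -0.13  0.01] 0.01574002987247866
[ 0.4951 -0.1854  0.1263] [ 0.9  0.5 -1.2] [ 0.32 -0.13 -0.01] 0.0157986318365136
[ 0.4951 -0.1855  0.1263] [ 0.8  1.6 -2.1] [ 0.35 -0.16 -0.06] 0.015741040848678577
```

The tip is in, with a small side load towards +x/+y. I ease that way and continue down.

```bash
python3 -m pendant '[[[0.3,-0.6,1,0,0,0],[0.3,-0.6,2,0,0,0],[0.3,-0.6,4,0,0,0],[0.3,-0.6,6,0,0,0],[0.3,-0.6,8,0,0,0],[0.3,-0.6,8,0,0,0]]]' 1; python3 -c "
from h import *
for i in range(2):
    r.snapshot('scene'); o=r.get_obs();print(o['tool_pos'].round(4),o['force'].round(1),o['torque'].round(2),o['gripper_width'])"
```

```text
time: 7.25
tool_pos: [0.4954, -0.1851, 0.1181]
tcp_rot: [-3.141, -0.045, 0.001]
force: [-0.6, -0.8, -1.3]
gripper_width: 0.0159
gripper_force: 30.0
[ 0.4954 -0.1851  0.1182] [ 0.3  1.3 -0.8] [0.02 0.04 0.03] 0.015562685460202936
[ 0.4955 -0.1852  0.1184] [ 0.4 -0.3 -1.1] [-0.01  0.03  0.04] 0.015611753057566905
```

```bash
python3 -m pendant '[[[0,0,4,0,0,0],[0,0,8,0,0,0],[0,0,11,0,0,0],[0,0,13,0,0,0],[0,0,14,0,0,0],[0,0,15,0,0,0],[0,0,15,0,0,0]]]' 1; python3 -c "
from h import *
for i in range(3):
    r.snapshot('scene'); o=r.get_obs();print(o['tool_pos'].round(4),o['force'].round(1),o['torque'].round(2),o['gripper_width'])"
```

```text
time: 7.93
tool_pos: [0.4955, -0.1851, 0.1043]
tcp_rot: [3.141, 0.045, -0.0]
force: [-1.0, 1.9, 4.5]
gripper_width: 0.0155
gripper_force: 30.0
[ 0.4955 -0.1851  0.1043] [-1.5  0.7  5.1] [0.18 0.22 0.02] 0.01581430940203114
[ 0.4955 -0.1851  0.1043] [-0.8  0.9  4.6] [ 0.17  0.3  -0.02] 0.016155291099007922
[ 0.4955 -0.1851  0.1043] [-1.7  0.   5.6] [0.17 0.31 0.  ] 0.015638933589306073
```

Fully home: tip at the right height and 5 N up. I turn clockwise.

```bash
python3 -m pendant '[[[0,0,0,0,0,7],[0,0,0,0,0,14],[0,0,0,0,0,21],[0,0,0,0,0,28],[0,0,0,0,0,35],[0,0,0,0,0,42],[0,0,0,0,0,42]]]' 1;  python3 -c "
from h import *
for i in range(2):
    r.snapshot('scene'); o=r.get_obs();print(o['tool_pos'].round(4),o['force'].round(1),o['torque'].round(2),o['gripper_width'])"
python3 -m pendant '[[[0,0,0,0,0,7],[0,0,0,0,0,14],[0,0,0,0,0,20],[0,0,0,0,0,26],[0,0,0,0,0,30],[0,0,0,0,0,30]]]' 1;  python3 -c "
from h import *
for i in range(2):
    r.snapshot('scene'); o=r.get_obs();print(o['tool_pos'].round(4),o['tcp_rot'],o['force'].round(1),o['torque'].round(2),o['gripper_width'])"
```

```text
time: 8.67
tool_pos: [0.4967, -0.1853, 0.1043]
tcp_rot: [-2.947, 1.087, -0.004]
force: [1.7, 1.6, 3.8]
gripper_width: 0.0153
gripper_force: 30.0
[ 0.4967 -0.1853  0.1043] [1.6 1.4 4.9] [ 0.45 -0.3   0.05] 0.01594053889734844
[ 0.4966 -0.1853  0.1043] [1.5 2.3 5.4] [ 0.48 -0.36  0.01] 0.015977160670935603
time: 9.27
tool_pos: [0.4968, -0.1858, 0.1043]
tcp_rot: [-2.568, 1.809, -0.006]
force: [2.0, 1.3, 5.3]
gripper_width: 0.0155
gripper_force: 30.0
[ 0.4969 -0.1857  0.1043] [-2.57008972  1.80596549 -0.0055537 ] [1.9 1.3 6.4] [ 0.36 -0.44  0.01] 0.016086660146261585
[ 0.4969 -0.1857  0.1043] [-2.57042876  1.80547461 -0.00555105] [2.1 0.6 6. ] [ 0.35 -0.4   0.08] 0.015798977617705993
```

```bash
python3 -m pendant '[[[0,0,0,0,0,3],[0,0,0,0,0,5],[0,0,0,0,0,7],[0,0,0,0,0,7]]]' 1;  python3 -c "
from h import *
for i in range(4):
    r.snapshot('scene'); o=r.get_obs();print(o['tcp_rot'],o['force'].round(1),o['torque'].round(2),o['effort'].round(2))"
```

```text
time: 9.7
tool_pos: [0.4969, -0.1858, 0.1043]
tcp_rot: [-2.455, 1.96, -0.006]
force: [2.4, 0.6, 5.1]
gripper_width: 0.0157
gripper_force: 30.0
[-2.4553976   1.95892932 -0.0056868 ] [2.  1.1 5.1] [ 0.28 -0.49  0.06] [ -0.71 -36.88  -8.46  -0.34   0.4    0.12]
[-2.45552309  1.95872842 -0.00587615] [3.5 0.2 6. ] [ 0.24 -0.4   0.1 ] [ -0.71 -36.87  -8.46  -0.34   0.4    0.08]
[-2.4556043   1.95865902 -0.00572908] [ 1.6 -0.2  5.2] [ 0.28 -0.47  0.09] [ -0.71 -36.87  -8.46  -0.35   0.4    0.08]
[-2.45559484  1.95864505 -0.00575608] [0.6 1.1 5.7] [ 0.3  -0.49  0.14] [ -0.72 -36.87  -8.46  -0.35   0.4    0.08]
```

```bash
python3 -m pendant '[[[0,0,0,0,0,2],[0,0,0,0,0,4],[0,0,0,0,0,6],[0,0,0,0,0,6],[0,0,0,0,0,6]]]' 1;  python3 -c "
from h import *
for i in range(4):
    im,_=r.snapshot('scene'); o=r.get_obs();print(o['tcp_rot'],o['force'].round(1),o['torque'].round(2),o['effort'].round(2))"
```

```text
time: 10.32
tool_pos: [0.4969, -0.1859, 0.1043]
tcp_rot: [-2.35, 2.084, -0.006]
force: [1.6, -0.4, 4.4]
gripper_width: 0.0154
gripper_force: 30.0
[-2.34974956  2.08432855 -0.00585489] [1.8 0.1 5.8] [ 0.22 -0.44  0.09] [ -0.59 -36.9   -8.42  -0.3    0.43   0.08]
[-2.34973744  2.08435195 -0.00582216] [1.3 0.3 5.1] [ 0.22 -0.47  0.11] [ -0.59 -36.9   -8.43  -0.3    0.43   0.08]
[-2.34976644  2.08430959 -0.00598179] [ 2.3 -0.2  4.8] [ 0.21 -0.49  0.1 ] [ -0.6  -36.9   -8.43  -0.3    0.43   0.08]
[-2.34969688  2.08438109 -0.00583276] [ 1.  -0.1  4.6] [ 0.19 -0.51  0.1 ] [ -0.6  -36.9   -8.43  -0.3    0.43   0.08]
```

```bash
python3 -m pendant '[[[0,0,0,0,0,0],[0,0,0,0,0,0],[0,0,0,0,0,0],[0,0,0,0,0,0],[0,0,0,0,0,0],[0,0,0,0,0,0]]]' -0.2; python3 -m pendant '[[[0,0,-15,0,0,0],[0,0,-40,0,0,0],[0,0,-80,0,0,0],[0,0,-80,0,0,-7],[0,0,-80,0,0,-14],[0,0,-80,0,0,-21],[0,0,-80,0,0,-28],[0,0,-80,0,0,-28]]]' -0.2;  python3 - <<'E'
from h import *
im,d=r.snapshot("scene"); save("s6",im)
o=r.get_obs();print(o["tool_pos"],o["tcp_rot"],o["force"],o["gripper_width"])
q=[px("scene",[[.4955+.028*np.cos(a),-.1851+.028*np.sin(a),.109],[.4955-.028*np.cos(a),-.1851-.028*np.sin(a),.109]]).round(1).tolist() for a in np.radians([-60,-70,-80])]; print(q)
cv2.imwrite("pics/c6.png",cv2.resize(cv2.imread("pics/s6.png")[150:220,275:355],None,fx=8,fy=8,interpolation=cv2.INTER_CUBIC))
E
```

```text
time: 11.02
tool_pos: [0.4952, -0.185, 0.1033]
tcp_rot: [2.346, -2.089, -0.001]
force: [0.4, -0.1, -0.2]
gripper_width: 0.0468
gripper_force: 0.0
time: 11.68
tool_pos: [0.4953, -0.1849, 0.1836]
tcp_rot: [2.784, -1.456, -0.0]
force: [-0.2, 0.1, -0.8]
gripper_width: 0.0526
gripper_force: 0.0
[ 0.4953293  -0.18496036  0.18350771] [ 2.78018826e+00 -1.46288693e+00 -5.22924319e-04] [ 0.66495539  0.45224465 -0.18829266] 0.05242196339600902
[[[319.0, 171.0], [310.0, 183.4]], [[320.5, 171.6], [308.5, 182.7]], [[321.8, 172.4], [307.2, 181.9]]]
```

View pics/c6.png

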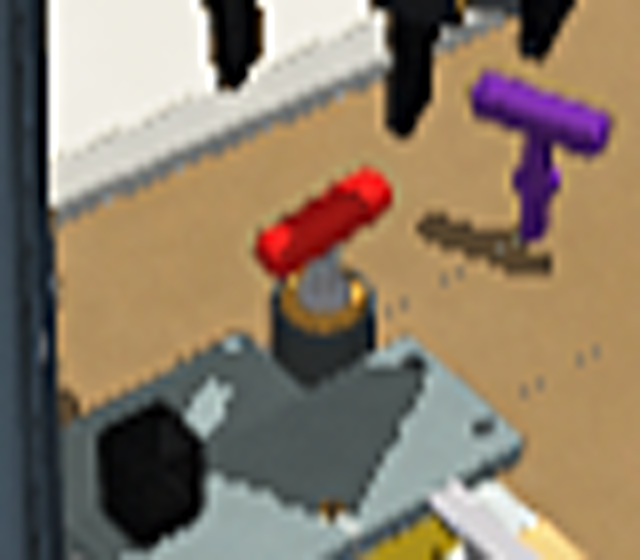

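The red bar lies at crop (275,248)-(372,193), which fits about -83°, so it did not slip. It is seated and fully turned. On to the grip.

```bash
python3 -m pendant '[[[-17,-3,0,0,0,-7],[-34,-6,0,0,0,-14],[-52,-9,0,0,0,-21],[-70,-12,0,0,0,-28],[-87,-15,0,0,0,-35],[-104,-18,0,0,0,-42],[-104,-18,0,0,0,-49],[-104,-18,0,0,0,-56]]]' -0.3; python3 -m pendant '[[[0,0,0,0,0,-4],[0,0,0,0,0,-4]]]' -0.3
python3 - <<'E'
from h import *
im,d=r.snapshot("scene"); save("s7",im)
o=r.get_obs();print(o["tool_pos"],o["tcp_rot"],o["gripper_width"],delta([.4515,-.0888,.078]))
E
```

```text
time: 12.4
tool_pos: [0.4504, -0.0881, 0.1835]
tcp_rot: [-3.141, -0.024, 0.002]
force: [0.6, -0.4, 0.3]
gripper_width: 0.0569
gripper_force: 0.0
time: 12.57
tool_pos: [0.4511, -0.0891, 0.1835]
tcp_rot: [-3.139, -0.125, 0.0]
force: [-0.5, -0.4, -0.2]
gripper_width: 0.0566
gripper_force: 0.0
[ 0.4511999  -0.08917965  0.18350327] [-3.13917482e+00 -1.20916638e-01  2.68041690e-04] 0.05666200141063049 [  0.34604255  -0.34527036 105.50324406]
```

```bash
python3 -m pendant '[[[0,0,30,0,0,0],[0,0,60,0,0,0],[0,0,80,0,0,0],[0,0,93,0,0,0],[0,0,100,0,0,0],[0,0,105,0,0,0],[0,0,105,0,0,0]]]' -0.3;python3 -m pendant '[[[0,0,0,0,0,0],[0,0,0,0,0,0],[0,0,0,0,0,0],[0,0,0,0,0,0],[0,0,0,0,0,0],[0,0,0,0,0,0],[0,0,0,0,0,0],[0,0,0,0,0,0]]]' 1
python3 - <<'E'
from h import *
for n in("scene","top"): im,d=r.snapshot(n); save(n+"8",im)
o=r.get_obs();print(o["tool_pos"],o["tcp_rot"],o["gripper_width"],o["gripper_force"],o["force"],o["torque"])
E
```

```text
time: 13.2
tool_pos: [0.4511, -0.0893, 0.078]
tcp_rot: [-3.139, -0.124, 0.001]
force: [0.3, 0.0, -0.1]
gripper_width: 0.0566
gripper_force: 0.0
time: 13.87
tool_pos: [0.4515, -0.089, 0.079]
tcp_rot: [-3.139, -0.125, -0.001]
force: [0.4, 2.2, 5.4]
gripper_width: 0.0299
gripper_force: 30.0
[ 0.45149745 -0.08897175  0.07905075] [-3.13876979e+00 -1.24639263e-01 -1.35094491e-03] 0.029882926657737258 30.010976339690387 [0.16085777 2.52484504 6.68641674] [ 0.56614093  0.00826819 -0.28364249]
```

Gripped the black grip at 29.9 mm. Now I work out the travel to the brass notch from the first top picture.

Run:
```python
from h import *
n="top";S=np.load("pics/top.npz"); a=S["im"]; d=S["d"]
print(onz(n,(313.9,195),.056))
hs=cv2.cvtColor(a,cv2.COLOR_RGB2HSV)
g=cv2.cvtColor(a,cv2.COLOR_RGB2GRAY)
print(g[193:210,256:280]); print(hs[193:210:2,256:280,0]); 
print(g[190:206,308:320])
zz=np.array([[dep(n,(u,v),d[v,u])[2]*1000 for u in range(256,280)] for v in range(193,210)]).round(0).astype(int); print(zz)
```

```text
[ 0.42200468 -0.14143348  0.056     ]
[[214 213 212 211 212 214 213 210 216 215 215 215 214 213 215 213 211 211
  209 210 210 210 154 137]
 [210 207 212 208 190 188 161 154 169 178 182 172 153 146 160 179 155 205
  209 207 209 209 153 137]
 [204 204 206 157 172 170 147 138 139 163 165 139 141 141 147 163 120 203
  208 205 207 207 153 138]
 [207 207 207 148 159 131 149 158 155 148 148 146 165 161 153 162 116 204
  209 204 205 206 206 150]
 [204 203 204 148 163 137 156 176 165 144 131 148 171 169 153 153 108 197
  205 202 200 200 204 154]
 [201 203 202 152 171 134 157 178 166 144 129 145 167 173 154 157 112 174
  196 195 195 196 198 146]
 [195 195 192 147 171 141 158 175 163 144 129 146 169 173 154 154 125 166
  198 198 197 195 196 149]
 [195 197 195 153 149 119 157 176 162 145 147 145 166 173 156 152 117 117
  196 198 195 198 198 153]
 [195 194 201 193 157 120 154 174 167 149 153 147 168 176 158 148 125 109
  195 198 197 197 197 150]
 [198 195 199 200 160 136 156 176 168 146 148 144 165 173 159 159 132 111
  197 198 193 174 191 154]
 [198 171 198 200 165 137 147 157 118  97 112 118 14
[... 3808 characters left out ...]
6   27   27   24   24
    25   30   30   10   13   12   14   13   14   14]
 [  10   11   11   12   13   29   21   18   19   18   28   25   12   12
    14   12    9   12   16   16   14   14   12   14]
 [  12   14   13   14   12   12   14   13   10   14   25   24   14   16
    11   13   13   13   14   12   11   12    8   12]
 [  11   13   11   13   11   13   13   12   13   24   28   26   25    3
     2    1    1   -1    3   -3   17   17   16   18]
 [   0    0    1   14   20   16   16   14   15   26   30   26   27   15
    18   17   14   17   17   15   19   15   15   16]
 [  17   18   15   17   16   18   17   18   15   27   24   24   26   14
    16   15   18   17   17   16   18   18   16   17]]
```

Run:
```python
from h import *
n="top"
B=onz(n,(313.7,194.9),.056); Q=onz(n,(266.05,198),.030); K=onz(n,(212.7,202.5),.03)
print(B,Q,K,"yaw",np.degrees(np.arctan2(-(K-Q)[0],(K-Q)[1])))
for y in(4,4.6,5.2):
    a=np.radians(y); e=np.array([-np.sin(a),np.cos(a),0]); print(y,e@(Q-B),e@(K-B))
o=r.get_obs();print(o["tool_pos"],o["tcp_rot"],o["force"],o["torque"])
```

```text
[ 0.42223355 -0.14096336  0.056     ] [ 0.41638795 -0.02604617  0.03      ] [0.40398538 0.10101384 0.03      ] yaw 5.575089883594621
4 0.11504502149576545 0.24266067697865476
4.6 0.11501583413853421 0.24266123894070477
5.2 0.11497403399897901 0.24263519036336134
[ 0.45149745 -0.08897175  0.07905075] [-3.13876979e+00 -1.24639263e-01 -1.35094491e-03] [0.16085777 2.52484504 6.68641674] [ 0.56614093  0.00826819 -0.28364249]
```

The brass notch is about 115 mm along; the black one is beyond it at about 243 mm. I start sliding and check the forces.

```bash
python3 -m pendant '[[[0,-3,-1,0,0,0],[0,-7,-1,0,0,0],[0,-12,-1,0,0,0],[0,-18,-1,0,0,0],[0,-24,-1,0,0,0],[0,-30,-1,0,0,0],[0,-30,-1,0,0,0]]]' 1
python3 - <<'E'
from h import *
for i in range(2):
    im,_=r.snapshot("scene");o=r.get_obs();print(o["tool_pos"],o["tcp_rot"],o["gripper_width"],o["force"],o["torque"])
E
```

```text
time: 14.55
tool_pos: [0.4492, -0.0578, 0.0791]
tcp_rot: [-3.138, -0.127, -0.001]
force: [5.3, 2.0, -13.7]
gripper_width: 0.03
gripper_force: 30.0
[ 0.44921996 -0.05791578  0.07912082] [-3.13800892e+00 -1.26457984e-01 -1.23848718e-03] 0.029597830360668213 [  4.75748587   2.15655326 -14.58032854] [ 0.44184561 -0.78933533 -0.32419536]
[ 0.44925101 -0.05799697  0.07912977] [-3.13800127e+00 -1.26300684e-01 -1.24285865e-03] 0.02952437030153023 [  4.71593031   1.83142555 -14.8830528 ] [ 0.45822404 -0.81809078 -0.3799129 ]
```

```bash
python3 -m pendant '[[[0.2,-4,0.7,0,0,0],[0.3,-12,0.7,0,0,0],[0.4,-20,0.7,0,0,0],[0.45,-29,0.7,0,0,0],[0.5,-38,0.7,0,0,0],[0.55,-47,0.7,0,0,0],[0.6,-53,0.7,0,0,0],[0.6,-55,0.7,0,0,0]]]' 1
python3 - <<'E'
from h import *
for i in range(2):
    im,_=r.snapshot("scene");o=r.get_obs();print(o["tool_pos"],o["tcp_rot"],o["gripper_width"],o["force"],o["torque"])
E
```

```text
time: 15.32
tool_pos: [0.4454, -0.0033, 0.0791]
tcp_rot: [3.139, 0.129, 0.002]
force: [3.7, -1.7, -5.0]
gripper_width: 0.0297
gripper_force: 30.1
[ 0.44535357 -0.00324602  0.07906917] [-3.13863756e+00 -1.27661763e-01 -1.78449622e-03] 0.029947158734840426 [ 4.43577283  1.44257338 -3.38015145] [ 0.49926384 -0.75369775 -0.40641695]
[ 0.44534482 -0.00352244  0.07908035] [-3.13847757e+00 -1.27157389e-01 -1.61923535e-03] 0.030098031041305297 [ 4.16150781  1.91686035 -3.7429433 ] [ 0.44821875 -0.68721646 -0.42189866]
```

```bash
python3 -m pendant '[[[0.2,-3,0.1,0,0,0],[0.3,-8,0.1,0,0,0],[0.4,-13,0.1,0,0,0],[0.4,-18,0.1,0,0,0],[0.5,-21,0.1,0,0,0],[0.5,-21,0.1,0,0,0]]]' 1
python3 - <<'E'
from h import *
F=[]
for i in range(4):
    im,_=r.snapshot("scene");o=r.get_obs();F.append(np.r_[o["tool_pos"]*1000,o["force"],o["torque"]])
print(np.mean(F,0).round(2))
E
python3 -m pendant '[[[0.1,-1,0,0,0,0],[0.1,-2,0,0,0,0],[0.1,-2,0,0,0,0]]]' 1
python3 - <<'E'
from h import *
F=[]
for i in range(4):
    im,_=r.snapshot("scene");o=r.get_obs();F.append(np.r_[o["tool_pos"]*1000,o["force"],o["torque"]])
print(np.mean(F,0).round(2))
E
python3 -m pendant '[[[0.1,-1,0,0,0,0],[0.1,-2,0,0,0,0],[0.1,-2,0,0,0,0]]]' 1
python3 - <<'E'
from h import *
F=[]
for i in range(4):
    im,_=r.snapshot("scene");o=r.get_obs();F.append(np.r_[o["tool_pos"]*1000,o["force"],o["torque"]])
print(np.mean(F,0).round(2))
E
```

```text
time: 15.92
tool_pos: [0.444, 0.0165, 0.0791]
tcp_rot: [3.138, 0.128, 0.001]
force: [2.2, -3.9, 1.9]
gripper_width: 0.0297
gripper_force: 30.1
[ 4.4396e+02  1.6540e+01  7.9050e+01  2.2700e+00 -2.7500e+00  3.2500e+00
 -2.8000e-01 -3.6000e-01 -3.7000e-01]
time: 16.37
tool_pos: [0.4439, 0.0182, 0.0791]
tcp_rot: [3.139, 0.127, 0.001]
force: [1.9, -3.1, 5.1]
gripper_width: 0.0298
gripper_force: 30.0
[ 4.4384e+02  1.8390e+01  7.9040e+01  1.6600e+00 -3.3300e+00  5.4700e+00
 -3.7000e-01 -3.4000e-01 -3.8000e-01]
time: 16.82
tool_pos: [0.4437, 0.0208, 0.079]
tcp_rot: [-3.139, -0.126, -0.0]
force: [2.3, 0.4, 4.7]
gripper_width: 0.0299
gripper_force: 30.0
[ 4.4365e+02  2.0960e+01  7.9040e+01  2.4400e+00  1.6000e-01  5.4200e+00
  7.0000e-02 -4.0000e-01 -3.4000e-01]
```

```bash
cat > f.py <<'E'
from h import *
F=[]
for i in range(4):
    im,_=r.snapshot("scene");o=r.get_obs();F.append(np.r_[o["tool_pos"]*1000,o["force"],o["torque"]])
m=np.mean(F,0).round(2); print("travel",round((m[1]+89.0)/np.cos(.077),2),"F",m[3:6],"T",m[6:])
E
for i in 1 2 3; do :; done
python3 -m pendant '[[[0,-1,0,0,0,0],[0.1,-2,0,0,0,0],[0.1,-2,0,0,0,0]]]' 1 | grep time; python3 f.py
python3 -m pendant '[[[0,-1,0,0,0,0],[0.1,-2,0,0,0,0],[0.1,-2,0,0,0,0]]]' 1 | grep time; python3 f.py
python3 -m pendant '[[[0,-1,0,0,0,0],[0.1,-2,0,0,0,0],[0.1,-2,0,0,0,0]]]' 1 | grep time; python3 f.py
```

```text
time: 17.27
travel 112.86 F [3.31 3.3  5.68] T [ 0.53 -0.49 -0.32]
time: 17.72
travel 115.27 F [3.33 5.24 6.3 ] T [ 0.78 -0.52 -0.28]
time: 18.17
travel 116.38 F [ 1.64 -0.42  5.8 ] T [ 0.02 -0.37 -0.35]
```

```bash
python3 -m pendant '[[[0,-1,0,0,0,0],[0,-1,0,0,0,0],[0,-1,0,0,0,0]]]' 1 | grep time; python3 f.py
python3 -m pendant '[[[0,-1,0,0,0,0],[0,-1,0,0,0,0],[0,-1,0,0,0,0]]]' 1 | grep time; python3 f.py
python3 -m pendant '[[[0,1,0,0,0,0],[0,1,0,0,0,0],[0,1,0,0,0,0]]]' 1 | grep time; python3 f.py
python3 -m pendant '[[[0,1,0,0,0,0],[0,1,0,0,0,0],[0,1,0,0,0,0]]]' 1 | grep time; python3 f.py
```

```text
time: 18.62
travel 116.8 F [ 1.91 -3.65  6.04] T [-0.47 -0.25 -0.39]
time: 19.07
travel 117.26 F [ 1.02 -6.52  5.57] T [-0.91 -0.16 -0.4 ]
time: 19.52
travel 116.76 F [ 1.34 -3.38  5.78] T [-0.49 -0.24 -0.37]
time: 19.97
travel 116.25 F [ 1.67 -1.13  5.89] T [-0.08 -0.31 -0.33]
```

There is a restoring force on both sides of about 116 mm, so the ball is in the notch (expected at about 115). I centre it and take one last look.

```bash
python3 -m pendant '[[[0,0.3,0,0,0,0],[0,0.3,0,0,0,0],[0,0.3,0,0,0,0]]]' 1; python3 f.py
python3 - <<'E'
from h import *
for n in("scene","top"): save(n+"9",r.snapshot(n)[0])
a=cv2.resize(cv2.imread("pics/top9.png")[120:250,140:360],None,fx=2.7,fy=2.7,interpolation=cv2.INTER_CUBIC)
b=cv2.resize(cv2.imread("pics/scene9.png")[150:260,200:380],None,fx=2.2,fy=2.2,interpolation=cv2.INTER_CUBIC)
o=np.zeros((600,600,3),np.uint8);o[:351,:594]=a;o[355:597,:396]=b;cv2.imwrite("pics/c9.png",o)
E
```

```text
time: 20.42
tool_pos: [0.4433, 0.0269, 0.0791]
tcp_rot: [-3.138, -0.126, 0.0]
force: [2.6, 1.5, 6.3]
gripper_width: 0.0299
gripper_force: 30.0
travel 116.21 F [2.21 0.33 6.21] T [ 0.11 -0.35 -0.37]
```

View pics/c9.png

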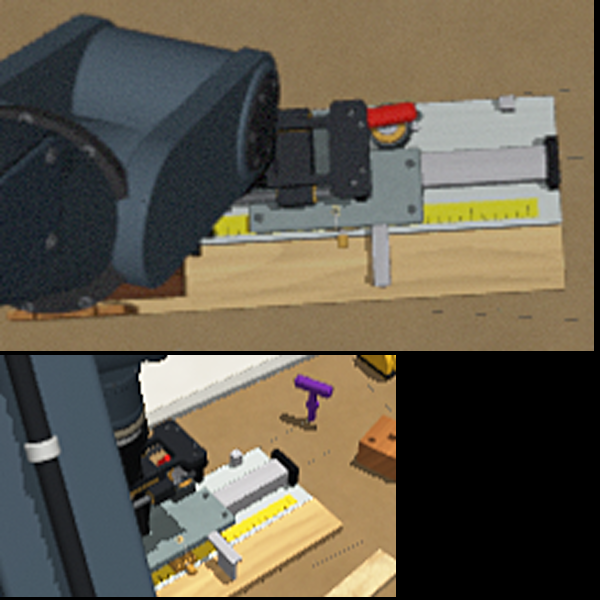

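The top view shows the witness line at crop (337,212), directly over the brass thumbscrew at (343,240) once the rail's tilt is allowed for. The red key is in the lock at (390,115), and the gripper holds the grip. I hand it in.

```bash
python3 -c "
from cell import r
print(r.job_done())"
```

```text
the job is handed in; nothing more can be done
None
```

I handed the job in at about 21 s. The red key is home in the lock, turned clockwise and left in; the stop is in the brass notch at about 116 mm of travel, and the gripper is still holding its grip.

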